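# Reload the reed-seat polisher and start it

### The arm

A 6-joint arm with a two-finger parallel gripper is mounted at the origin on the work surface. World frame = base frame: x ahead of the robot, y to its left, z up, the work surface at z = 0. Lengths are in m, angles in degrees, forces in N, time in s.
With the tool pointing down it reaches from about 0.35 to 0.875 m from the base axis. Payload 4.2 kg.
Tool frame: the origin (TCP) lies on the centre line of the jaws, within the pads' length; the fingertips stand 17 mm ahead of it and the grasp point (between the pads) lies 2 mm behind it; z points along the fingers, y is the direction in which the jaws open and shut (so a half turn about z gives the same grasp; the last joint's range is limited). The gripper opens to 87 mm and grips with 3 to 60 N. Pads are 19 mm wide; open, the fingers measure 117 mm over their backs; the gripper's body (75 mm by 190 mm) begins 51 mm behind the grasp point.
Start: joints at [78.988, 22.042, 0.453, 0, -68.411, -14.817], TCP at [0.272, 0.563, 0.24] pointing down, gripper open.
Joint ranges: [-179.83, 179.83], [-69.29, 118.12], [-61.27, 80.66], [-181.25, 117.63], [-171.15, -9.14], [-177.46, 177.46]. Speed limits (degrees/s): [159.86, 159.86, 180, 180, 180, 180].

### API

Orientations are given as a 3x3 rotation matrix whose columns are the frame's x, y, z axes.
In Python, from station import * gives the robot as it stands.
- The arm moves only by the tool play_rows, never from a script. Its argument "targets" is a list that holds one entry, the list of rows, each a list of 5 numbers: the closure, from 0 (fully open) to 1 (shut), then the shift along the world's x, y, z in m, then the turn about the world's z in rad. In form: [[[gripper, x, y, z, twist], ...]]. A call has 1 to 5 rows; each row is the pose to reach, as a shift and turn from the pose commanded when the call began; what a row does not reach only later rows make up. A row lasts 1/12 s, in which the tool goes at most 41.7 mm and 7.16 degrees, less where a joint would pass 70% of its speed; a pose out of reach is approached as far as the arm can. A call with a gripper value outside its range is refused whole. The fingers move at their own pace and stop on an object; the grip force is fixed at half the most. Time passes only in rows, so rows that repeat a pose let the fingers close. It gives the time, the measured TCP pose, the force and the opening at its end, in the units of the state.
- sense(): the state, without advancing time (a new reading comes with each control period).
- capture(name): name is "side" or "top"; returns the picture (400x640x3 uint8, blue, green, red); there is no depth.
- get_calibration(name): a dict with "camera_matrix" (3x3 intrinsics, pixels), "T" (4x4, takes a point from camera to world coordinates). Camera axes: x right, y up, looking along -z (the intrinsics and any distortion apply to the point x, -y, -z); pixel columns grow to the right and rows downward; lengths in m; the calibration is good to about 2 mm. A picture is of the moment at which its call begins. get_calibration takes no time and is no camera call.
- finish_job(): hands the job in, once; it reports no verdict.
The state is a dict: "time_s": time; "joints": joint angles; "joint_velocities": joint speeds; "effort": joint torques, N m; "tcp_pos": TCP position; "ee_rot": TCP orientation; "wrist_force": force on the tool from outside, world axes, zero at the start; "moment": the same for the moment, N m; "gripper_width": opening from 0.0 (shut) to 1.0 (fully open).
Only numpy, scipy, OpenCV 4.12 (cv2) and the standard library are available. Lean on these libraries where they do the work, as an engineer would, in place of code of your own. Each camera call takes 0.05 s, during which the arm holds its last target. There are 200 camera calls.

### The job

Lift the polisher's hood by its bar until it stays open by itself, with your gripper off everything. Then take the finished chanter sole out of the tray and lay it in the middle of the cork mat, put every reed seat from the plywood board into the tray, shut the hood fully and, with it shut, press the start plunger down to its stop for a moment and let it come up. Leave the tuner, the tuning fork and the two corks where they are.

Things in the scene. Friction and masses are not known exactly. Their poses are not given: they have to be found in the camera images.
- hood (a joint): swing of the polisher's hood, rad: 0 shut, 1.57 fully open (a stop). An over-centre spring (with the hood's weight) pulls it shut below about 1.05 rad and drives it open to the stop above; lifting at the bar takes about 4 N at first. The shut hood covers the tray and stands to 130 mm above the bench; it is a hollow shell 180 deep, 186 wide, 56 high of grey sheet with a clear top
- hood_bar (a point): centre of the steel handle bar of the hood, a round bar 12 mm thick and 100 mm long along the machine's y, on two end struts, its centre 46 mm in front (robot side) of the hood's front face, 104 mm above the bench when shut; clear below and above. It moves with the hood; axes those of the hood, equal to the machine's when shut
- hood_hinge (a point): middle of the hood's hinge axis, at the machine's rear (far side from the robot), 74 mm above the bench; fixed; axes of the machine (x away from the robot, y along the hinge, z up). When shut the bar lies at (-227, 0, +30) mm from it in these axes; opening turns it positively about y, so the bar goes up and then back, to about 301 mm, 30 mm behind the hinge above the bench
- tray (a point): centre of the floor of the polisher's open tray (under the hood), 45 mm above the bench; axes of the machine; it lies 103.5 mm in front of the hinge axis. Behind it, up to the hinge, is a solid deck level with the walls' tops. Inside it is 123 mm along x and 160 mm along y; walls 25 mm high (their tops 70 mm above the bench)
- plunger (a joint): travel of the sprung start plunger, m: 0 up, 0.014 at its lower stop; takes 3 N to start and about 9 N at the stop, and springs back when let go
- plunger_top (a point): middle of the flat top of the start plunger's black round head, 36 mm across, on the machine's deck beside the hood on its -y side (at (+16, -135) mm from the tray's middle along the machine's x, y); 126 mm above the bench when up, 40 mm from the hood's side wall; it is pressed straight down
- sole_c (a point): black plastic chanter sole, loose, 42 mm tall: round flange 60 mm across and 10 mm thick with a hub 34 mm across above it up to a flat top; 50-100 g. It starts in the tray, flange down. Point: its centre, 21 mm above the flange's underside; z along its axis, away from the flange
- mat_top (a point): centre of the top of a square cork mat 140 x 140 mm, 4 mm thick, fixed on the bench on one side of the machine, where the sole goes
- board_top (a point): centre of the top of a square plywood board 200 x 200 mm, 4 mm thick, fixed on the bench on the other side; the reed seats start on it
- seat1_c (a point): blackwood reed seat, loose, 46 mm tall: round foot 34 mm across and 10 mm thick, above it a plain round body 22 mm across up to a flat top; 35-50 g. It starts standing on its foot on the plywood board; may be absent (None). Point: its centre, 23 mm above the foot's underside; z along its axis, away from the foot. It may lie any way up in the tray
- seat2_c (a point): reed seat like seat1, perhaps absent (None); point: its centre
- seat3_c (a point): reed seat like seat1, perhaps absent (None); point: its centre
- seat4_c (a point): reed seat like seat1, perhaps absent (None); point: its centre
- tuner: bystander: grey electronic tuner 70 x 110 x 28 mm with one round red button, loose; origin under its middle
- fork: bystander: brass tuning fork about 140 mm long lying flat, loose; origin at its middle on the bench
- cork1: bystander: cork stopper 30 mm across, 28 mm tall, loose; origin under its middle
- cork2: bystander: second such cork stopper
Mind the look-alikes: they are no part of the job. What is shaped like the part that bears mat_top but pink or red is not meant. Leave any purple look-alike of the part that bears seat4_c alone.

How it is judged (in metres and radians):
On the way, in this order (a step that is already met when the one before it is completed fails the run):
1. the hood is open past its over-centre point and stays there with the fingers touching nothing (value of joint hood above 1.35 rad and contact force between the fingers and anything else below 0.2 N), for 0.4 s.
2. the sole lies on the mat and every reed seat is in the tray (horizontal distance between sole_c and mat_top below 0.05 m and z of sole_c in the frame of mat_top below 0.036 m and x of seat1_c in the frame of tray between -0.064 and 0.064 m and y of seat1_c in the frame of tray between -0.082 and 0.082 m and z of seat1_c in the frame of tray between 0 and 0.042 m and x of seat2_c in the frame of tray between -0.064 and 0.064 m and y of seat2_c in the frame of tray between -0.082 and 0.082 m and z of seat2_c in the frame of tray between 0 and 0.042 m and x of seat3_c in the frame of tray between -0.064 and 0.064 m and y of seat3_c in the frame of tray between -0.082 and 0.082 m and z of seat3_c in the frame of tray between 0 and 0.042 m and x of seat4_c in the frame of tray between -0.064 and 0.064 m and y of seat4_c in the frame of tray between -0.082 and 0.082 m and z of seat4_c in the frame of tray between 0 and 0.042 m), for 0.2 s.
3. the hood is shut (value of joint hood below 0.05 rad), for 0.2 s.
4. the plunger is pressed to its stop with the hood shut (value of joint plunger above 0.012 m and value of joint hood below 0.05 rad), for 0.1 s.
At the end, for the whole second after the job is handed in: hood shut (within 0.05 rad), plunger up again, the sole resting on the cork mat with its centre within 50 mm of the mat's centre, and every reed seat in the tray (all of step 2 and value of joint hood below 0.05 rad and value of joint plunger below 0.003 m and velocity of joint hood below 0.1 rad/s); the robot touches nothing.
It fails at once if the tuner is moved more than 30 mm (distance of tuner from where it was at the start of the episode above 0.03 m).
It fails at once if the tuning fork is moved more than 30 mm (distance of fork from where it was at the start of the episode above 0.03 m).
It fails at once if the first cork is moved more than 30 mm (distance of cork1 from where it was at the start of the episode above 0.03 m).
It fails at once if the second cork is moved more than 30 mm (distance of cork2 from where it was at the start of the episode above 0.03 m).
Of seat1, seat2, seat3, seat4 only 2 to 4 are there at a start; the rules pass over those that are not, and their reading is None.
At some moment in a run one of seat1, seat2, seat3, seat4, sole may be knocked a few centimetres aside while the robot is not near it.
Once in a run the grip may slacken for a moment while it holds something.
It also fails if it takes over 210 s, if anything falls off the work surface, if the arm or the gripper's body presses on something with over 40 N, if the wrist force passes 120 N, or if a joint passes its speed limit or range.

## Working session

There is one attempt and no reset: what is moved stays moved. The work goes in short steps, Python scripts to look and compute and a tool call to move; the robot and the scene stay as the last step left them, time stands still between calls to the robot, and variables do not carry over. Pictures are saved under pics/ and viewed, on a budget of 14 in all, crops included, one or two more only if the job needs it, and the job is handed in when it is done.

Besides the shell and the picture viewer there is one more tool, called by a JSON object that holds its "name" and its "arguments", one argument or row to a line. play_rows: Moves the arm, as the interface text tells. Its arguments: {"type":"object","properties":{"targets":{"type":"array","items":{"type":"array","items":{"type":"array","items":{"type":"number"}}}}},"required":["targets"]}

```bash
mkdir -p pics; ls
python3 - <<'E'
from station import *
import cv2
s=sense();print(s)
for n in("side","top"):
    cv2.imwrite(f"pics/{n}0.png",capture(n));c=get_calibration(n);print(n,c)
E
```

```text
pics
{'time_s': 0.0, 'joints': array([ 7.89886989e+01,  2.20914433e+01,  3.79169342e-01, -2.82570795e-02,
       -6.84106809e+01, -1.48172098e+01]), 'joint_velocities': array([-4.11432585e-05,  1.21061510e-01, -6.04903772e-02,  6.45616663e-02,
        4.48803219e-02,  5.48415878e-02]), 'effort': array([-9.93902286e-04, -3.90662169e+01,  1.87403387e+01,  4.21998248e+00,
        1.10319440e-02, -1.91099930e-04]), 'tcp_pos': array([0.27203125, 0.56206449, 0.2384501 ]), 'ee_rot': array([[ 9.00022841e-01, -4.35841882e-01, -8.60014413e-04],
       [-4.35842718e-01, -9.00020583e-01, -2.01882593e-03],
       [ 1.05858218e-04,  2.19182046e-03, -9.99997592e-01]]), 'wrist_force': array([-0.24493994,  0.24436395, -0.31215183]), 'moment': array([ 0.02978644, -0.00434234, -0.00439494]), 'gripper_width': 1.0001226848072613}
side {'camera_matrix': array([[370.61373136,   0.        , 319.96010995],
       [  0.        , 370.61373136, 203.65006125],
       [  0.        ,   0.        ,   1.        ]]), 'T': array([[ 0.72382927,  0.50167809, -0.47369851,  0.02025375],
       [-0.68992372,  0.51754858, -0.50611137, -0.44455762],
       [-0.00874299,  0.69315407,  0.72073643,  0.77766368],
       [ 0.        ,  0.        ,  0.        ,  1.        ]])}
top {'camera_matrix': array([[387.27779438,   0.        , 318.14349344],
       [  0.        , 387.27779438, 198.85961538],
       [  0.        ,   0.        ,   1.        ]]), 'T': array([[-1.55934853e-02,  9.95110066e-01, -9.75335839e-02,
         3.72803780e-01],
       [-9.99876787e-01, -1.56950974e-02, -2.74627139e-04,
         4.99923894e-02],
       [-1.80408332e-03,  9.75172841e-02,  9.95232196e-01,
         1.12513409e+00],
       [ 0.00000000e+00,  0.00000000e+00,  0.00000000e+00,
         1.00000000e+00]])}
```

View pics/top0.png

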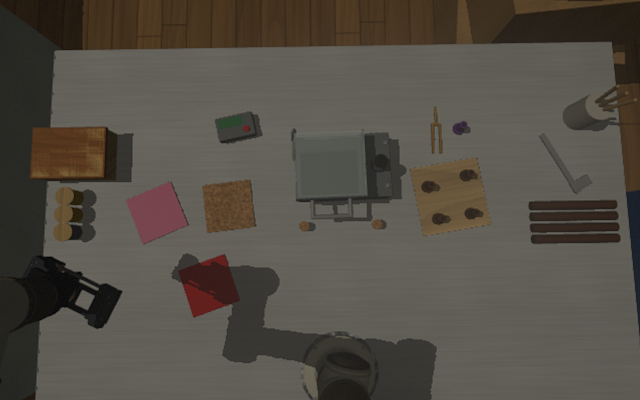

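View pics/side0.png

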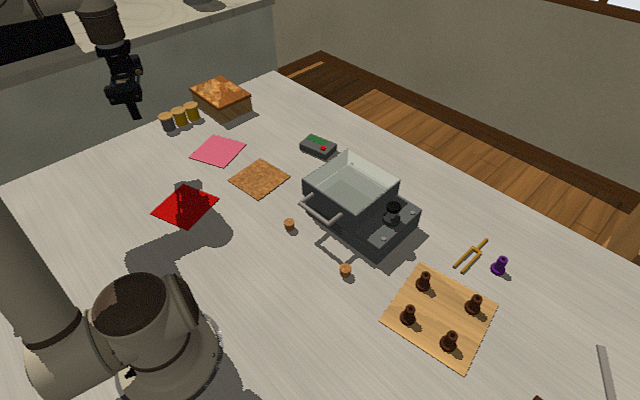

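Top view: cork mat is at (229,206), with pink (157,212) and red (209,285) look-alikes. The dark seats are at (430,187), (467,175), (440,218) and (473,213), with a purple look-alike at (460,128). The corks are at (306,226) and (378,224), the tuner at (237,127) and the fork at (437,130). The bar is near (331,209) and the plunger near (381,162).

```bash
cat > h.py <<'E'
from station import *
import numpy as np, cv2
def rays(n,uv):
    c=get_calibration(n);K=c["camera_matrix"];T=c["T"];uv=np.atleast_2d(uv).astype(float)
    d=np.c_[(uv[:,0]-K[0,2])/K[0,0],-(uv[:,1]-K[1,2])/K[1,1],-np.ones(len(uv))]@T[:3,:3].T
    return T[:3,3],d
def at(n,uv,z):
    o,d=rays(n,uv);return o+d*((z-o[2])/d[:,2])[:,None]
def proj(n,P):
    c=get_calibration(n);K=c["camera_matrix"];T=c["T"];q=(np.atleast_2d(P)-T[:3,3])@T[:3,:3]
    return np.c_[K[0,2]+K[0,0]*q[:,0]/-q[:,2],K[1,2]-K[1,1]*q[:,1]/-q[:,2]]
def crop(img,x0,x1,y0,y1,s,f):
    c=cv2.resize(img[y0:y1,x0:x1],None,fx=s,fy=s,interpolation=cv2.INTER_CUBIC)
    c=np.clip((c/255.)**.6*255,0,255).astype(np.uint8)
    cv2.imwrite("pics/"+f,c)
E
python3 - <<'E'
from h import *
im=cv2.imread("pics/top0.png")
crop(im,285,495,115,240,3.8,"c1.png")
E
```

```text
(no output)
```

View pics/c1.png

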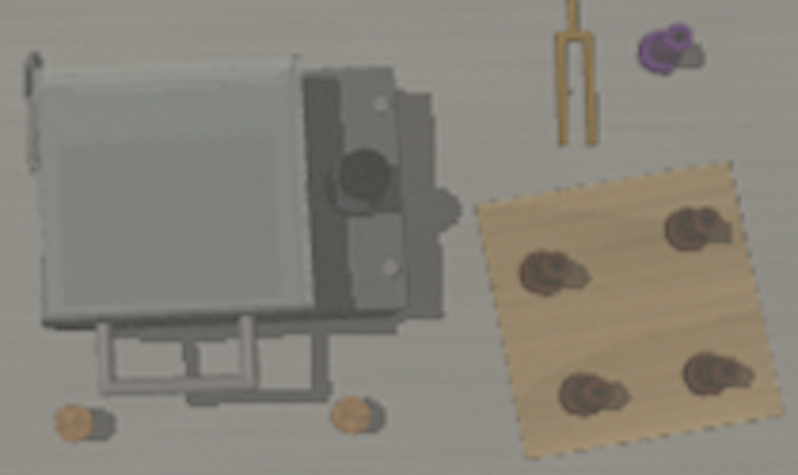

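Run:
```python
from h import *
np.set_printoptions(precision=4,suppress=True)
f=lambda *p:np.array(p)/3.8+[285,115]-.5*0
bar=at("top",f((100,389),(257,383)),.104);print("bar",bar,bar.mean(0),np.linalg.norm(bar[0]-bar[1]))
d=bar[0]-bar[1];print("yaw from bar",np.degrees(np.arctan2(-d[0],d[1])))
e=at("top",f((42,322),(314,305)),.130);d=e[0]-e[1];print("front edge",e,np.degrees(np.arctan2(-d[0],d[1])),np.linalg.norm(d))
p=at("top",f((365,173)),.126);print("plunger",p, "side px", proj("side",p))
print("feet",at("top",f((541,272),(688,229),(578,394),(705,373)),.012))
print("tops",at("top",f((557,264),(708,219),(593,385),(722,367)),.05))
print("side feet",at("side",[(423,288),(472,309),(407,320),(448,347)],.012))
print("mat",at("top",[(202,184.5),(251,179.5),(256.5,229),(207,233)],.004).mean(0))
print("corks",at("top",f((72,423),(350,414)),.02))
# predicted plunger from bar and yaw
print("side px bar", proj("side",bar.mean(0)))
```

```text
bar [[ 0.4241  0.069   0.104 ]
 [ 0.4266 -0.04    0.104 ]] [0.4254 0.0145 0.104 ] 0.10905039086899895
yaw from bar 1.290249034346182
front edge [[ 0.469   0.1073  0.13  ]
 [ 0.4776 -0.0777  0.13  ]] 2.690165124795906 0.18525013261150122
plunger [[ 0.5689 -0.1159  0.126 ]] side px [[392.8015 206.2831]]
feet [[ 0.5126 -0.2665  0.012 ]
 [ 0.5439 -0.3802  0.012 ]
 [ 0.4193 -0.2904  0.012 ]
 [ 0.4337 -0.3872  0.012 ]]
tops [[ 0.5136 -0.2677  0.05  ]
 [ 0.5453 -0.3806  0.05  ]
 [ 0.4241 -0.2901  0.05  ]
 [ 0.4358 -0.3849  0.05  ]]
side feet [[ 0.5076 -0.2738  0.012 ]
 [ 0.5422 -0.3814  0.012 ]
 [ 0.4161 -0.2967  0.012 ]
 [ 0.4292 -0.3924  0.012 ]]
mat [0.4649 0.3092 0.004 ]
corks [[ 0.4032  0.0919  0.02  ]
 [ 0.4067 -0.1165  0.02  ]]
side px bar [[312.7803 214.2921]]
```

The list of seat candidates is four dark brown seats on the board and one purple one off it, at (460,128). The crop confirms the choice. Now moving above the bar.

{"name": "play_rows", "arguments": {
  "targets": [
    [[0,0.011,-0.038,0,-0.12],[0,0.022,-0.076,0,-0.24],[0,0.033,-0.114,0,-0.36],[0,0.044,-0.152,0,-0.48],[0,0.055,-0.19,0,-0.6]]
  ]
}}

```text
time_s: 0.52
tcp_pos: [0.3272, 0.3705, 0.2391]
ee_rot: [[0.492, -0.87, -0.001], [-0.87, -0.492, -0.001], [0.001, 0.001, -1.0]]
wrist_force: [0.3, -0.2, 0.8]
gripper_width: 1.001
```

{"name": "play_rows", "arguments": {
  "targets": [
    [[0,0.011,-0.038,0,-0.1],[0,0.022,-0.076,0,-0.2],[0,0.033,-0.114,0,-0.3],[0,0.044,-0.152,0,-0.4],[0,0.055,-0.19,0,-0.475]]
  ]
}}

```text
time_s: 0.93
tcp_pos: [0.382, 0.1805, 0.2395]
ee_rot: [[0.041, -0.999, -0.0], [-0.999, -0.041, 0.0], [-0.0, 0.0, -1.0]]
wrist_force: [0.1, 0.2, -0.0]
gripper_width: 1.001
```

{"name": "play_rows", "arguments": {
  "targets": [
    [[0,0.011,-0.038,0,0],[0,0.022,-0.076,0,0],[0,0.033,-0.114,0,0],[0,0.04,-0.152,0,0],[0,0.044,-0.168,0,0]]
  ]
}}

```text
time_s: 1.35
tcp_pos: [0.4258, 0.0112, 0.2392]
ee_rot: [[0.042, -0.999, -0.001], [-0.999, -0.042, -0.001], [0.001, 0.001, -1.0]]
wrist_force: [-0.4, 0.7, 0.6]
gripper_width: 1.001
```

{"name": "play_rows", "arguments": {
  "targets": [
    [[0.55,0,0,0,0],[0.55,0,0,0,0],[0.55,0,0,0,0],[0.55,0,0.001,-0.02,0],[0.55,0,0.002,-0.05,0]]
  ]
}}

```text
time_s: 1.77
tcp_pos: [0.4284, 0.0184, 0.1915]
ee_rot: [[0.048, -0.999, 0.008], [-0.999, -0.048, 0.003], [-0.002, -0.008, -1.0]]
wrist_force: [1.0, 0.4, -0.4]
gripper_width: 0.707
```

{"name": "play_rows", "arguments": {
  "targets": [
    [[0.55,0,0,-0.03,0],[0.55,0,0,-0.06,0],[0.55,0,0,-0.075,0],[0.55,0,0,-0.088,0],[0.55,0,0,-0.088,0]]
  ]
}}

```text
time_s: 2.18
tcp_pos: [0.4243, 0.0171, 0.0991]
ee_rot: [[0.047, -0.999, -0.006], [-0.999, -0.047, -0.002], [0.002, 0.006, -1.0]]
wrist_force: [-0.6, -1.0, 0.5]
gripper_width: 0.459
```

{"name": "play_rows", "arguments": {
  "targets": [
    [[1,0,0,0,0],[1,0,0,0,0],[1,0,0,0,0],[1,0,0,0,0],[1,0,0,0,0]]
  ]
}}

```text
time_s: 2.6
tcp_pos: [0.4282, 0.0172, 0.1026]
ee_rot: [[0.046, -0.999, 0.005], [-0.999, -0.046, 0.002], [-0.001, -0.005, -1.0]]
wrist_force: [8.3, -4.8, -5.1]
gripper_width: 0.158
```

{"name": "play_rows", "arguments": {
  "targets": [
    [[1,0.004,0,0.023,0],[1,0.011,0.0005,0.046,0],[1,0.02,0.001,0.068,0],[1,0.032,0.0015,0.09,0],[1,0.045,0.002,0.109,0]]
  ]
}}

```text
time_s: 3.02
tcp_pos: [0.4737, 0.0184, 0.2119]
ee_rot: [[0.044, -0.999, 0.006], [-0.999, -0.044, 0.001], [-0.001, -0.006, -1.0]]
wrist_force: [10.8, -3.7, -14.5]
gripper_width: 0.126
```

{"name": "play_rows", "arguments": {
  "targets": [
    [[1,0.016,0.0007,0.018,0],[1,0.033,0.0015,0.035,0],[1,0.052,0.0024,0.049,0],[1,0.073,0.0034,0.062,0],[1,0.094,0.0044,0.072,0]]
  ]
}}

```text
time_s: 3.43
tcp_pos: [0.5639, 0.0209, 0.2847]
ee_rot: [[0.044, -0.999, -0.004], [-0.999, -0.044, -0.004], [0.003, 0.004, -1.0]]
wrist_force: [-4.3, -5.0, 3.4]
gripper_width: 0.127
```

{"name": "play_rows", "arguments": {
  "targets": [
    [[1,0.023,0.001,0.008,0],[1,0.046,0.002,0.0135,0],[1,0.07,0.003,0.0165,0],[1,0.094,0.0042,0.0175,0],[1,0.113,0.0052,0.016,0]]
  ]
}}

```text
time_s: 3.85
tcp_pos: [0.6796, 0.0244, 0.3005]
ee_rot: [[0.042, -0.999, 0.001], [-0.999, -0.042, -0.006], [0.006, -0.001, -1.0]]
wrist_force: [0.6, -9.0, -0.4]
gripper_width: 0.128
```

Still gripping. Release and lift clear.

{"name": "play_rows", "arguments": {
  "targets": [
    [[0.55,0,0,0,0],[0.55,0,0,0,0],[0.55,0,0,0,0],[0.55,0,0,0.02,0],[0.55,0,0,0.045,0]]
  ]
}}

```text
time_s: 4.27
tcp_pos: [0.6763, 0.0286, 0.3411]
ee_rot: [[0.045, -0.999, -0.008], [-0.999, -0.045, -0.0], [-0.0, 0.008, -1.0]]
wrist_force: [-0.2, 0.3, 0.6]
gripper_width: 0.398
```

{"name": "play_rows", "arguments": {
  "targets": [
    [[0.3,-0.04,0.01,0.01,0],[0.3,-0.08,0.03,0.01,0],[0.3,-0.12,0.06,0.01,0],[0.3,-0.15,0.09,0.0,0],[0.3,-0.17,0.12,0.0,0]]
  ]
}}

```text
time_s: 4.68
tcp_pos: [0.509, 0.142, 0.3438]
ee_rot: [[0.044, -0.999, -0.002], [-0.999, -0.044, 0.001], [-0.001, 0.002, -1.0]]
wrist_force: [0.3, 1.2, -1.4]
gripper_width: 0.677
```

Run:
```python
from h import *
a=capture("top");b=capture("side")
crop(a,270,500,90,240,3.4,"t1.png");crop(b,200,520,90,390,2,"s1.png")
s=sense();print(s["wrist_force"],s["tcp_pos"])
```

```text
[ 1.13086284 -0.5960797   0.17297472] [0.50825968 0.14519417 0.34450995]
```

View pics/t1.png

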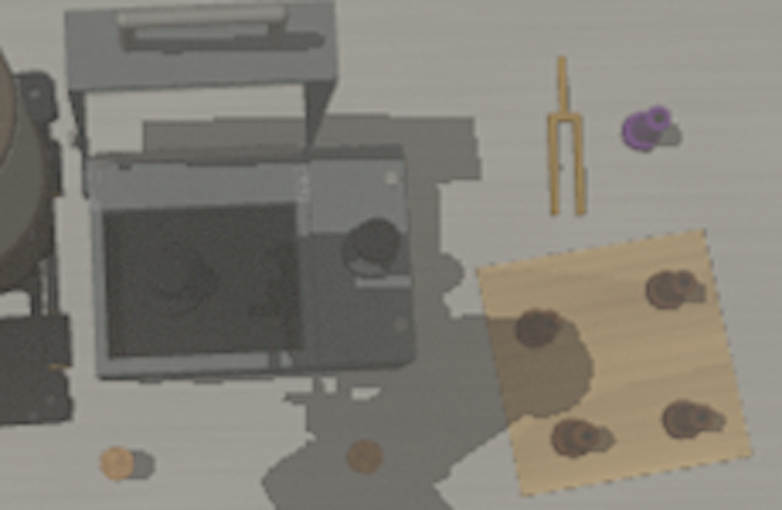

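View pics/s1.png

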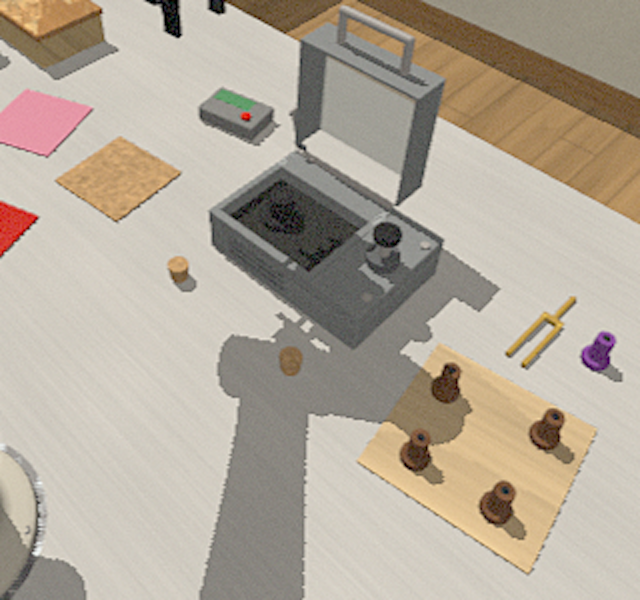

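Hood stands open (bar at the back, t1 (200,18)). Sole is dark on dark in the tray near t1 (178,272). Corks and seats are unmoved. I'll enhance the tray to fix the sole.

Run:
```python
from h import *
n=np.array
a=capture("top");b=capture("side")
def enh(im,x0,x1,y0,y1,s):
    c=cv2.resize(im[y0:y1,x0:x1].astype(float),None,fx=s,fy=s,interpolation=cv2.INTER_CUBIC)
    return np.clip(c*4,0,255).astype(np.uint8)
A=enh(a,296,366,145,200,5.7);B=enh(b,300,380,170,230,5)
out=np.zeros((320,800,3),np.uint8);out[:min(320,A.shape[0]),:399]=A[:320,:399];out[:300,400:800]=B[:300,:400]
cv2.imwrite("pics/e.png",out)
f=lambda p:n(p)/3.4+[270,90]
c=at("top",f([(104,212),(297,203),(303,350),(108,358)]),.07);print(c.round(4),c.mean(0))
for z in(.055,.087):print(at("top",f([(178,275)]),z))
```

```text
[[ 0.6064  0.0969  0.07  ]
 [ 0.6114 -0.0605  0.07  ]
 [ 0.4907 -0.0623  0.07  ]
 [ 0.4867  0.095   0.07  ]] [0.54881071 0.01728034 0.07      ]
[[0.55608719 0.03729297 0.055     ]]
[[0.5506065  0.03767271 0.087     ]]
```

View pics/e.png

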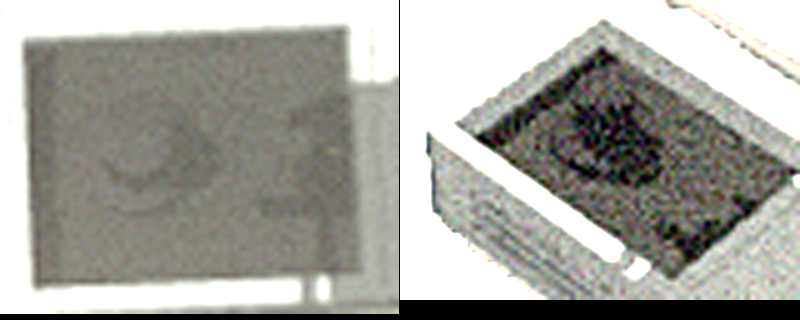

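{"name": "play_rows", "arguments": {
  "targets": [
    [[0.3,0,-0.02,-0.01,0.12],[0.3,0,-0.04,-0.02,0.24],[0.3,0,-0.06,-0.04,0.36],[0.3,0,-0.08,-0.07,0.48],[0.3,0,-0.1,-0.09,0.6]]
  ]
}}

```text
time_s: 5.3
tcp_pos: [0.512, 0.0402, 0.2518]
ee_rot: [[0.604, -0.797, -0.003], [-0.797, -0.604, 0.0], [-0.002, 0.002, -1.0]]
wrist_force: [0.1, 0.1, -0.7]
gripper_width: 0.702
```

{"name": "play_rows", "arguments": {
  "targets": [
    [[0.3,0,0,0,0.12],[0.3,0,0,0,0.24],[0.3,0,0,0,0.36],[0.3,0,0,0,0.48],[0.3,0,0,0,0.6]]
  ]
}}

```text
time_s: 5.72
tcp_pos: [0.513, 0.0409, 0.2536]
ee_rot: [[0.949, -0.317, -0.001], [-0.317, -0.949, -0.0], [-0.001, 0.001, -1.0]]
wrist_force: [0.2, 0.4, 0.0]
gripper_width: 0.699
```

{"name": "play_rows", "arguments": {
  "targets": [
    [[0.3,0.01,0,0,0.12],[0.3,0.02,0,-0.02,0.24],[0.3,0.03,0,-0.04,0.37],[0.3,0.04,0,-0.06,0.37],[0.3,0.044,0,-0.08,0.37]]
  ]
}}

```text
time_s: 6.13
tcp_pos: [0.5582, 0.0409, 0.1728]
ee_rot: [[0.999, 0.042, 0.0], [0.042, -0.999, 0.0], [0.0, -0.0, -1.0]]
wrist_force: [-0.5, -1.4, 0.4]
gripper_width: 0.7
```

{"name": "play_rows", "arguments": {
  "targets": [
    [[0.3,-0.004,0,-0.03,0],[0.3,-0.004,0,-0.06,0],[0.3,-0.004,0,-0.08,0],[0.3,-0.004,0,-0.098,0],[0.3,-0.004,0,-0.098,0]]
  ]
}}

```text
time_s: 6.55
tcp_pos: [0.5524, 0.0407, 0.0734]
ee_rot: [[0.999, 0.042, -0.004], [0.042, -0.999, -0.001], [-0.004, 0.001, -1.0]]
wrist_force: [0.3, 1.1, 0.2]
gripper_width: 0.702
```

{"name": "play_rows", "arguments": {
  "targets": [
    [[1,0,0,0,0],[1,0,0,0,0],[1,0,0,0,0],[1,0,0,0,0],[1,0,0,0,0]]
  ]
}}

```text
time_s: 6.97
tcp_pos: [0.5531, 0.0421, 0.0764]
ee_rot: [[0.999, 0.044, 0.001], [0.044, -0.999, 0.0], [0.001, -0.0, -1.0]]
wrist_force: [1.2, -0.4, 1.1]
gripper_width: 0.402
```

{"name": "play_rows", "arguments": {
  "targets": [
    [[1,0,0,0,0],[1,0,0,0.015,0],[1,0,0,0.04,0],[1,0,0,0.07,0],[1,0,0,0.1,0]]
  ]
}}

```text
time_s: 7.38
tcp_pos: [0.5522, 0.042, 0.1766]
ee_rot: [[0.999, 0.044, -0.002], [0.044, -0.999, -0.001], [-0.002, 0.001, -1.0]]
wrist_force: [-0.5, 0.4, 0.1]
gripper_width: 0.375
```

{"name": "play_rows", "arguments": {
  "targets": [
    [[1,-0.008,0.02,0,0],[1,-0.018,0.05,0,0],[1,-0.028,0.085,0,0],[1,-0.04,0.12,0,0],[1,-0.052,0.155,0,0]]
  ]
}}

```text
time_s: 7.8
tcp_pos: [0.5, 0.1983, 0.1762]
ee_rot: [[0.999, 0.043, 0.0], [0.043, -0.999, 0.0], [0.0, -0.0, -1.0]]
wrist_force: [-0.4, 0.8, -0.5]
gripper_width: 0.382
```

{"name": "play_rows", "arguments": {
  "targets": [
    [[1,-0.012,0.035,0,0],[1,-0.024,0.07,0,0],[1,-0.032,0.1,-0.01,0],[1,-0.036,0.112,-0.03,0],[1,-0.036,0.112,-0.055,0]]
  ]
}}

```text
time_s: 8.22
tcp_pos: [0.4649, 0.3132, 0.1221]
ee_rot: [[0.999, 0.049, 0.004], [0.049, -0.999, 0.004], [0.004, -0.004, -1.0]]
wrist_force: [-0.0, 0.3, -0.7]
gripper_width: 0.382
```

{"name": "play_rows", "arguments": {
  "targets": [
    [[1,0,-0.003,-0.03,0],[1,0,-0.003,-0.055,0],[1,0,-0.003,-0.07,0],[1,0,-0.003,-0.08,0],[1,0,-0.003,-0.085,0]]
  ]
}}

```text
time_s: 8.63
tcp_pos: [0.464, 0.3053, 0.0352]
ee_rot: [[0.999, 0.045, -0.003], [0.045, -0.999, -0.003], [-0.003, 0.003, -1.0]]
wrist_force: [-13.4, -3.3, 34.7]
gripper_width: 0.379
```

{"name": "play_rows", "arguments": {
  "targets": [
    [[1,0,0,0,0],[0.3,0,0,0,0],[0.3,0,0,0,0],[0.3,0,0,0,0],[0.3,0,0,0.01,0]]
  ]
}}

```text
time_s: 9.05
tcp_pos: [0.4641, 0.3053, 0.0451]
ee_rot: [[0.999, 0.044, -0.002], [0.044, -0.999, -0.002], [-0.002, 0.002, -1.0]]
wrist_force: [0.1, -0.8, -0.3]
gripper_width: 0.601
```

{"name": "play_rows", "arguments": {
  "targets": [
    [[0.3,0,0,0.03,0],[0.3,0,0,0.07,0],[0.3,0,0,0.11,0],[0.3,0,-0.03,0.14,0],[0.3,0,-0.06,0.16,0]]
  ]
}}

```text
time_s: 9.47
tcp_pos: [0.4661, 0.2472, 0.2107]
ee_rot: [[0.999, 0.047, 0.006], [0.047, -0.999, 0.004], [0.006, -0.004, -1.0]]
wrist_force: [0.5, -0.4, -0.0]
gripper_width: 0.696
```

```bash
cat >> h.py <<'E'
def blobs(img,x0=405,x1=495,y0=155,y1=240):
    "dark brown seats on the board, foot-ish centroid; pixel blobs"
    c=img[y0:y1,x0:x1].astype(int);b,g,r=c[...,0],c[...,1],c[...,2]
    m=((r<70)&(r>b+6)).astype(np.uint8)
    n,l,s,ce=cv2.connectedComponentsWithStats(m)
    return [(np.round(ce[i]+[x0,y0],1).tolist(),int(s[i,4])) for i in range(1,n) if s[i,4]>15]
E
python3 - <<'E'
from h import *
print(blobs(cv2.imread("pics/top0.png")));a=capture("top");print(blobs(a))
cv2.imwrite("pics/t2.png",a)
E
```

```text
[([467.6, 174.9], 151), ([429.6, 186.5], 154), ([472.6, 213.1], 148), ([440.0, 218.6], 153)]
[([467.6, 174.9], 145), ([429.1, 186.6], 136), ([471.9, 213.2], 128), ([439.5, 218.5], 129)]
```

{"name": "play_rows", "arguments": {
  "targets": [
    [[0.3,0.003,-0.04,0,0],[0.3,0.007,-0.08,0,0],[0.3,0.01,-0.12,0,0],[0.3,0.014,-0.16,0,0],[0.3,0.018,-0.2,0,0]]
  ]
}}

```text
time_s: 9.93
tcp_pos: [0.4825, 0.0443, 0.2072]
ee_rot: [[0.999, 0.045, 0.002], [0.045, -0.999, 0.001], [0.002, -0.001, -1.0]]
wrist_force: [0.9, 0.2, -0.3]
gripper_width: 0.701
```

{"name": "play_rows", "arguments": {
  "targets": [
    [[0.3,0.003,-0.04,0,0],[0.3,0.007,-0.08,0,0],[0.3,0.01,-0.12,0,0],[0.3,0.014,-0.16,0,0],[0.3,0.018,-0.2,0,0]]
  ]
}}

```text
time_s: 10.35
tcp_pos: [0.5006, -0.1559, 0.2072]
ee_rot: [[0.999, 0.044, 0.002], [0.044, -0.999, -0.0], [0.002, 0.0, -1.0]]
wrist_force: [1.3, 1.0, 0.9]
gripper_width: 0.703
```

{"name": "play_rows", "arguments": {
  "targets": [
    [[0.3,0.004,-0.038,0,0],[0.3,0.008,-0.075,0,0],[0.3,0.012,-0.105,-0.02,0],[0.3,0.012,-0.113,-0.05,0],[0.3,0.012,-0.113,-0.09,0]]
  ]
}}

```text
time_s: 10.77
tcp_pos: [0.5149, -0.2703, 0.1184]
ee_rot: [[0.999, 0.041, 0.008], [0.041, -0.999, -0.003], [0.008, 0.003, -1.0]]
wrist_force: [0.8, 1.3, -0.8]
gripper_width: 0.703
```

{"name": "play_rows", "arguments": {
  "targets": [
    [[0.3,0,0,-0.03,0],[0.3,0,0,-0.055,0],[0.3,0,0,-0.07,0],[0.3,0,0,-0.08,0],[0.3,0,0,-0.08,0]]
  ]
}}

```text
time_s: 11.18
tcp_pos: [0.5117, -0.2666, 0.0344]
ee_rot: [[0.999, 0.044, -0.004], [0.044, -0.999, 0.001], [-0.003, -0.001, -1.0]]
wrist_force: [-0.1, -0.2, 0.1]
gripper_width: 0.701
```

{"name": "play_rows", "arguments": {
  "targets": [
    [[1,0,0,0,0],[1,0,0,0,0],[1,0,0,0,0],[1,0,0,0,0],[1,0,0,0,0]]
  ]
}}

```text
time_s: 11.6
tcp_pos: [0.5134, -0.2669, 0.0369]
ee_rot: [[0.999, 0.044, 0.002], [0.044, -0.999, -0.0], [0.002, 0.0, -1.0]]
wrist_force: [0.8, -0.5, -1.0]
gripper_width: 0.407
```

{"name": "play_rows", "arguments": {
  "targets": [
    [[1,0,0,0,0],[1,0,0,0,0],[1,0,0,0,0],[1,0,0,0.01,0],[1,0,0,0.04,0]]
  ]
}}

```text
time_s: 12.02
tcp_pos: [0.5096, -0.2659, 0.0725]
ee_rot: [[0.999, 0.043, -0.01], [0.043, -0.999, 0.003], [-0.01, -0.003, -1.0]]
wrist_force: [-0.1, -0.5, -0.3]
gripper_width: 0.233
```

{"name": "play_rows", "arguments": {
  "targets": [
    [[1,0,0,0.04,0],[1,0,0,0.08,0],[1,0.005,0.02,0.11,0],[1,0.01,0.05,0.125,0],[1,0.018,0.088,0.125,0]]
  ]
}}

```text
time_s: 12.43
tcp_pos: [0.5329, -0.1797, 0.2067]
ee_rot: [[0.999, 0.041, 0.01], [0.042, -0.999, -0.002], [0.01, 0.002, -1.0]]
wrist_force: [0.4, -0.0, -0.0]
gripper_width: 0.239
```

{"name": "play_rows", "arguments": {
  "targets": [
    [[1,0.008,0.039,0,0],[1,0.016,0.078,0,0],[1,0.024,0.117,0,0],[1,0.032,0.156,0,0],[1,0.04,0.19,0,0]]
  ]
}}

```text
time_s: 12.85
tcp_pos: [0.5707, 0.0135, 0.2018]
ee_rot: [[0.999, 0.045, 0.001], [0.045, -0.999, 0.0], [0.001, -0.0, -1.0]]
wrist_force: [0.1, -0.1, 0.3]
gripper_width: 0.244
```

{"name": "play_rows", "arguments": {
  "targets": [
    [[1,0.006,0.03,0,0],[1,0.008,0.045,-0.02,0],[1,0.008,0.045,-0.05,0],[1,0.008,0.045,-0.085,0],[1,0.008,0.045,-0.105,0]]
  ]
}}

```text
time_s: 13.27
tcp_pos: [0.5769, 0.0564, 0.0933]
ee_rot: [[0.999, 0.044, -0.004], [0.044, -0.999, -0.001], [-0.004, 0.0, -1.0]]
wrist_force: [-1.5, -1.6, -1.7]
gripper_width: 0.238
```

{"name": "play_rows", "arguments": {
  "targets": [
    [[1,0,0,-0.01,0],[1,0,0,-0.017,0],[1,0,0,-0.017,0],[0.55,0,0,-0.017,0],[0.55,0,0,-0.017,0]]
  ]
}}

```text
time_s: 13.68
tcp_pos: [0.5801, 0.0564, 0.0807]
ee_rot: [[0.999, 0.044, 0.003], [0.044, -0.999, 0.001], [0.003, -0.001, -1.0]]
wrist_force: [-0.4, 0.3, -0.4]
gripper_width: 0.316
```

{"name": "play_rows", "arguments": {
  "targets": [
    [[0.55,0,0,0,0],[0.55,0,0,0,0],[0.55,0,0,0.03,0],[0.3,-0.005,-0.01,0.07,0],[0.3,-0.01,-0.03,0.11,0]]
  ]
}}

```text
time_s: 14.1
tcp_pos: [0.5692, 0.0283, 0.1875]
ee_rot: [[0.999, 0.047, -0.0], [0.047, -0.999, -0.0], [-0.0, 0.0, -1.0]]
wrist_force: [1.1, -0.8, 0.5]
gripper_width: 0.528
```

{"name": "play_rows", "arguments": {
  "targets": [
    [[0.3,-0.003,-0.04,0.01,0],[0.3,-0.005,-0.08,0.01,0],[0.3,-0.008,-0.12,0.01,0],[0.3,-0.01,-0.16,0.01,0],[0.3,-0.012,-0.2,0.01,0]]
  ]
}}

```text
time_s: 14.52
tcp_pos: [0.5569, -0.1741, 0.1971]
ee_rot: [[0.999, 0.045, 0.002], [0.045, -0.999, -0.0], [0.002, 0.0, -1.0]]
wrist_force: [0.4, -0.4, 0.4]
gripper_width: 0.695
```

{"name": "play_rows", "arguments": {
  "targets": [
    [[0.3,-0.003,-0.04,0,0],[0.3,-0.005,-0.08,0,0],[0.3,-0.008,-0.12,0,0],[0.3,-0.01,-0.16,-0.02,0],[0.3,-0.013,-0.195,-0.045,0]]
  ]
}}

```text
time_s: 14.93
tcp_pos: [0.5457, -0.3669, 0.1564]
ee_rot: [[0.999, 0.044, 0.007], [0.044, -0.999, -0.003], [0.007, 0.004, -1.0]]
wrist_force: [0.6, 0.5, -1.0]
gripper_width: 0.699
```

Run:
```python
from h import *
a=capture("top");print(blobs(a));print(sense()["tcp_pos"],at("top",[(467.6,174.9),(472.6,213.1),(440,218.6),(429.6,186.5)],.025))
```

```text
[([474.7, 204.5], 802)]
[ 0.54154752 -0.36993295  0.14828588] [[ 0.54293143 -0.37962131  0.025     ]
 [ 0.43303519 -0.38798132  0.025     ]
 [ 0.41886853 -0.29467305  0.025     ]
 [ 0.51112293 -0.26917967  0.025     ]]
```

{"name": "play_rows", "arguments": {
  "targets": [
    [[0.3,0,-0.011,-0.03,0],[0.3,0,-0.011,-0.065,0],[0.3,0,-0.011,-0.09,0],[0.3,0,-0.011,-0.115,0],[0.3,0,-0.011,-0.115,0]]
  ]
}}

```text
time_s: 15.4
tcp_pos: [0.5409, -0.3731, 0.0331]
ee_rot: [[0.999, 0.042, -0.01], [0.043, -0.999, 0.005], [-0.009, -0.006, -1.0]]
wrist_force: [-0.8, 0.3, -0.5]
gripper_width: 0.7
```

{"name": "play_rows", "arguments": {
  "targets": [
    [[1,0,0,0,0],[1,0,0,0,0],[1,0,0,0,0],[1,0,0,0,0],[1,0,0,0,0]]
  ]
}}

```text
time_s: 15.82
tcp_pos: [0.5454, -0.3749, 0.0403]
ee_rot: [[0.999, 0.044, 0.003], [0.044, -0.999, -0.001], [0.003, 0.001, -1.0]]
wrist_force: [-0.6, -0.8, 0.0]
gripper_width: 0.404
```

{"name": "play_rows", "arguments": {
  "targets": [
    [[1,0,0,0,0],[1,0,0,0,0],[1,0,0,0,0],[1,0,0,0.01,0],[1,0,0,0.04,0]]
  ]
}}

```text
time_s: 16.23
tcp_pos: [0.5413, -0.373, 0.0743]
ee_rot: [[0.999, 0.043, -0.01], [0.043, -0.999, 0.005], [-0.01, -0.006, -1.0]]
wrist_force: [0.1, -0.2, -0.3]
gripper_width: 0.238
```

{"name": "play_rows", "arguments": {
  "targets": [
    [[1,0,0,0.04,0],[1,0,0.01,0.08,0],[1,0.003,0.035,0.11,0],[1,0.006,0.07,0.122,0],[1,0.01,0.11,0.122,0]]
  ]
}}

```text
time_s: 16.65
tcp_pos: [0.5562, -0.2653, 0.2059]
ee_rot: [[0.999, 0.042, 0.009], [0.042, -0.999, -0.003], [0.009, 0.003, -1.0]]
wrist_force: [1.5, 0.4, 0.1]
gripper_width: 0.237
```

{"name": "play_rows", "arguments": {
  "targets": [
    [[1,0.005,0.04,0,0],[1,0.009,0.08,0,0],[1,0.014,0.12,0,0],[1,0.018,0.16,0,0],[1,0.022,0.2,0,0]]
  ]
}}

```text
time_s: 17.07
tcp_pos: [0.5762, -0.0628, 0.2013]
ee_rot: [[0.999, 0.044, 0.0], [0.044, -0.999, 0.0], [0.0, -0.0, -1.0]]
wrist_force: [0.6, 0.4, -0.7]
gripper_width: 0.237
```

{"name": "play_rows", "arguments": {
  "targets": [
    [[1,0.004,0.035,0,0],[1,0.006,0.052,-0.01,0],[1,0.006,0.052,-0.035,0],[1,0.006,0.052,-0.07,0],[1,0.006,0.052,-0.1,0]]
  ]
}}

```text
time_s: 17.48
tcp_pos: [0.5824, -0.0118, 0.1002]
ee_rot: [[0.999, 0.045, 0.001], [0.045, -0.999, 0.001], [0.001, -0.001, -1.0]]
wrist_force: [0.3, -0.7, -1.0]
gripper_width: 0.233
```

{"name": "play_rows", "arguments": {
  "targets": [
    [[1,0,0,-0.01,0],[1,0,0,-0.019,0],[1,0,0,-0.019,0],[0.55,0,0,-0.019,0],[0.55,0,0,-0.019,0]]
  ]
}}

```text
time_s: 17.9
tcp_pos: [0.5838, -0.0126, 0.0833]
ee_rot: [[0.999, 0.044, 0.003], [0.044, -0.999, 0.001], [0.003, -0.0, -1.0]]
wrist_force: [0.6, -0.2, -0.3]
gripper_width: 0.319
```

{"name": "play_rows", "arguments": {
  "targets": [
    [[0.55,0,0,0,0],[0.55,0,0,0,0],[0.55,0,0,0.03,0],[0.3,-0.005,-0.01,0.07,0],[0.3,-0.01,-0.02,0.11,0]]
  ]
}}

```text
time_s: 18.32
tcp_pos: [0.5719, -0.0328, 0.1925]
ee_rot: [[0.999, 0.045, -0.002], [0.045, -0.999, -0.001], [-0.002, 0.001, -1.0]]
wrist_force: [1.2, 1.1, 0.8]
gripper_width: 0.52
```

{"name": "play_rows", "arguments": {
  "targets": [
    [[0.3,-0.03,-0.03,0,0],[0.3,-0.05,-0.06,0,0],[0.3,-0.07,-0.09,0,0],[0.3,-0.09,-0.125,0,0],[0.3,-0.11,-0.16,0,0]]
  ]
}}

```text
time_s: 18.73
tcp_pos: [0.4615, -0.1938, 0.1926]
ee_rot: [[0.999, 0.045, 0.002], [0.045, -0.999, -0.0], [0.002, 0.0, -1.0]]
wrist_force: [1.1, -0.9, -0.2]
gripper_width: 0.694
```

Run:
```python
from h import *
a=capture("top");b=capture("side");cv2.imwrite("pics/t3.png",a)
A=a[90:240,190:500];B=b[150:390,240:520]
A=cv2.resize(A,None,fx=2.5,fy=2.5,interpolation=3);A=np.clip((A/255.)**.5*255,0,255).astype(np.uint8)
cv2.imwrite("pics/t3c.png",A);print(sense()["tcp_pos"])
```

```text
[ 0.45954094 -0.1959761   0.19227388]
```

View pics/t3c.png

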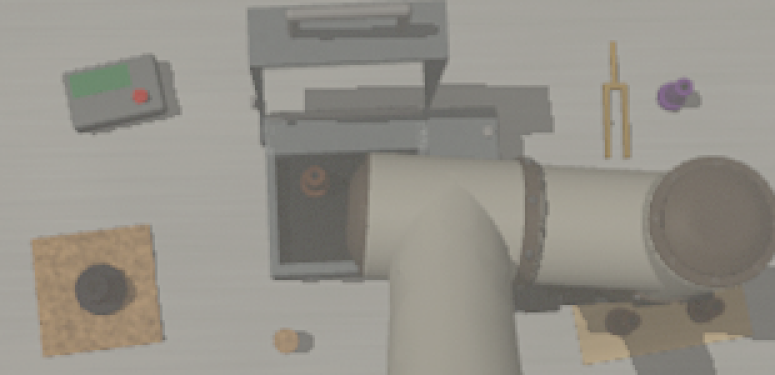

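The picture shows the sole on the mat at crop (101,290), slightly +y/front of centre but within it. Seat A is standing in the tray at (315,182). C and D are unmoved. Next is seat C.

{"name": "play_rows", "arguments": {
  "targets": [
    [[0.3,-0.013,-0.033,0,0],[0.3,-0.027,-0.066,0,0],[0.3,-0.042,-0.095,-0.01,0],[0.3,-0.042,-0.099,-0.04,0],[0.3,-0.042,-0.099,-0.08,0]]
  ]
}}

```text
time_s: 19.25
tcp_pos: [0.4229, -0.2943, 0.1142]
ee_rot: [[0.999, 0.042, 0.01], [0.042, -0.999, -0.004], [0.01, 0.004, -1.0]]
wrist_force: [0.5, 0.2, -0.9]
gripper_width: 0.703
```

{"name": "play_rows", "arguments": {
  "targets": [
    [[0.3,0,0,-0.03,0],[0.3,0,0,-0.055,0],[0.3,0,0,-0.075,0],[0.3,0,0,-0.075,0],[1,0,0,-0.075,0]]
  ]
}}

```text
time_s: 19.67
tcp_pos: [0.4207, -0.2915, 0.0363]
ee_rot: [[0.999, 0.045, -0.001], [0.045, -0.999, 0.0], [-0.001, -0.0, -1.0]]
wrist_force: [-0.7, -0.6, -0.5]
gripper_width: 0.674
```

{"name": "play_rows", "arguments": {
  "targets": [
    [[1,0,0,0,0],[1,0,0,0,0],[1,0,0,0,0],[1,0,0,0,0],[1,0,0,0,0]]
  ]
}}

```text
time_s: 20.08
tcp_pos: [0.421, -0.2918, 0.0374]
ee_rot: [[0.999, 0.044, 0.002], [0.044, -0.999, -0.001], [0.002, 0.001, -1.0]]
wrist_force: [0.3, -1.1, 0.1]
gripper_width: 0.331
```

{"name": "play_rows", "arguments": {
  "targets": [
    [[1,0,0,0,0],[1,0,0,0,0],[1,0,0,0.01,0],[1,0,0,0.04,0],[1,0,0,0.08,0]]
  ]
}}

```text
time_s: 20.5
tcp_pos: [0.4182, -0.2908, 0.1152]
ee_rot: [[0.999, 0.044, -0.008], [0.044, -0.999, 0.003], [-0.007, -0.003, -1.0]]
wrist_force: [1.0, -1.0, 0.4]
gripper_width: 0.237
```

{"name": "play_rows", "arguments": {
  "targets": [
    [[1,0.01,0.03,0.035,0],[1,0.02,0.068,0.065,0],[1,0.03,0.106,0.08,0],[1,0.04,0.144,0.08,0],[1,0.05,0.182,0.08,0]]
  ]
}}

```text
time_s: 20.92
tcp_pos: [0.4695, -0.1154, 0.1992]
ee_rot: [[0.999, 0.043, 0.005], [0.043, -0.999, 0.0], [0.005, 0.0, -1.0]]
wrist_force: [0.9, 0.2, -0.9]
gripper_width: 0.241
```

{"name": "play_rows", "arguments": {
  "targets": [
    [[1,0.01,0.038,0,0],[1,0.02,0.076,0,0],[1,0.03,0.114,0,0],[1,0.04,0.15,0,0],[1,0.045,0.164,-0.02,0]]
  ]
}}

```text
time_s: 21.33
tcp_pos: [0.5174, 0.0517, 0.1806]
ee_rot: [[0.999, 0.049, 0.011], [0.049, -0.999, 0.003], [0.011, -0.002, -1.0]]
wrist_force: [-0.6, -0.3, 0.0]
gripper_width: 0.237
```

{"name": "play_rows", "arguments": {
  "targets": [
    [[1,0,0,-0.035,0],[1,0,0,-0.07,0],[1,0,0,-0.085,0],[1,0,0,-0.096,0],[1,0,0,-0.096,0]]
  ]
}}

```text
time_s: 21.75
tcp_pos: [0.5125, 0.0468, 0.0788]
ee_rot: [[0.999, 0.044, -0.004], [0.044, -0.999, -0.002], [-0.004, 0.001, -1.0]]
wrist_force: [0.2, 0.6, 0.1]
gripper_width: 0.234
```

{"name": "play_rows", "arguments": {
  "targets": [
    [[1,0,0,0,0],[0.55,0,0,0,0],[0.55,0,0,0,0],[0.55,0,0,0,0],[0.55,0,0,0,0]]
  ]
}}

```text
time_s: 22.17
tcp_pos: [0.514, 0.0472, 0.0812]
ee_rot: [[0.999, 0.044, 0.001], [0.044, -0.999, 0.001], [0.001, -0.001, -1.0]]
wrist_force: [-0.1, -0.2, 0.9]
gripper_width: 0.418
```

{"name": "play_rows", "arguments": {
  "targets": [
    [[0.55,0,0,0.03,0],[0.4,0,0,0.065,0],[0.3,-0.005,-0.02,0.1,0],[0.3,-0.014,-0.055,0.12,0],[0.3,-0.022,-0.095,0.12,0]]
  ]
}}

```text
time_s: 22.58
tcp_pos: [0.4946, -0.0476, 0.2063]
ee_rot: [[0.999, 0.049, 0.012], [0.049, -0.999, 0.001], [0.012, -0.001, -1.0]]
wrist_force: [0.4, -0.9, 0.1]
gripper_width: 0.651
```

{"name": "play_rows", "arguments": {
  "targets": [
    [[0.3,-0.008,-0.04,0,0],[0.3,-0.015,-0.08,0,0],[0.3,-0.022,-0.12,0,0],[0.3,-0.03,-0.16,0,0],[0.3,-0.037,-0.2,0,0]]
  ]
}}

```text
time_s: 23.0
tcp_pos: [0.4538, -0.2496, 0.2011]
ee_rot: [[0.999, 0.044, 0.001], [0.044, -0.999, -0.0], [0.001, 0.0, -1.0]]
wrist_force: [0.5, -0.1, -0.3]
gripper_width: 0.699
```

{"name": "play_rows", "arguments": {
  "targets": [
    [[0.3,-0.006,-0.038,0,0],[0.3,-0.012,-0.076,0,0],[0.3,-0.018,-0.112,-0.005,0],[0.3,-0.021,-0.138,-0.03,0],[0.3,-0.021,-0.139,-0.065,0]]
  ]
}}

```text
time_s: 23.42
tcp_pos: [0.4351, -0.3924, 0.138]
ee_rot: [[0.999, 0.04, 0.008], [0.04, -0.999, -0.006], [0.008, 0.006, -1.0]]
wrist_force: [1.7, -0.4, -1.0]
gripper_width: 0.695
```

Run:
```python
from h import *
print(sense()["tcp_pos"]);b=capture("side");crop(b,260,520,150,390,2.4,"s4.png")
```

```text
[ 0.4350512  -0.39243097  0.13796434]
```

View pics/s4.png

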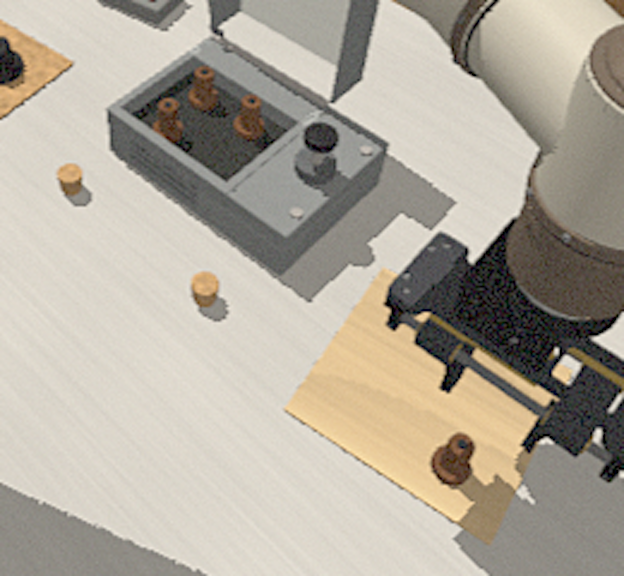

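Three seats are standing in the tray at crop (168,120), (203,88) and (250,118). Seat D is still in place at (453,465), and the corks are in place.

{"name": "play_rows", "arguments": {
  "targets": [
    [[0.3,0,0,-0.03,0],[0.3,0,0,-0.06,0],[0.3,0,0,-0.085,0],[0.3,0,0,-0.098,0],[0.3,0,0,-0.098,0]]
  ]
}}

```text
time_s: 23.88
tcp_pos: [0.4318, -0.3852, 0.0348]
ee_rot: [[0.999, 0.044, -0.006], [0.044, -0.999, 0.004], [-0.006, -0.004, -1.0]]
wrist_force: [-0.5, -0.1, 0.2]
gripper_width: 0.699
```

{"name": "play_rows", "arguments": {
  "targets": [
    [[1,0,0,0,0],[1,0,0,0,0],[1,0,0,0,0],[1,0,0,0,0],[1,0,0,0,0]]
  ]
}}

```text
time_s: 24.3
tcp_pos: [0.4342, -0.387, 0.0386]
ee_rot: [[0.999, 0.044, 0.002], [0.044, -0.999, -0.001], [0.002, 0.001, -1.0]]
wrist_force: [0.5, 0.0, 0.0]
gripper_width: 0.405
```

{"name": "play_rows", "arguments": {
  "targets": [
    [[1,0,0,0,0],[1,0,0,0,0],[1,0,0,0,0],[1,0,0,0.01,0],[1,0,0,0.04,0]]
  ]
}}

```text
time_s: 24.72
tcp_pos: [0.4307, -0.3851, 0.074]
ee_rot: [[0.999, 0.043, -0.009], [0.043, -0.999, 0.005], [-0.008, -0.006, -1.0]]
wrist_force: [-0.6, 0.2, -1.3]
gripper_width: 0.238
```

{"name": "play_rows", "arguments": {
  "targets": [
    [[1,0,0,0.04,0],[1,0.005,0.02,0.075,0],[1,0.012,0.052,0.1,0],[1,0.02,0.09,0.12,0],[1,0.029,0.128,0.122,0]]
  ]
}}

```text
time_s: 25.13
tcp_pos: [0.4645, -0.2589, 0.2044]
ee_rot: [[0.999, 0.043, 0.008], [0.043, -0.999, -0.003], [0.008, 0.003, -1.0]]
wrist_force: [1.1, 0.4, -0.3]
gripper_width: 0.239
```

{"name": "play_rows", "arguments": {
  "targets": [
    [[1,0.009,0.039,0,0],[1,0.018,0.078,0,0],[1,0.027,0.117,0,0],[1,0.036,0.156,0,0],[1,0.045,0.195,0,0]]
  ]
}}

```text
time_s: 25.55
tcp_pos: [0.5075, -0.0619, 0.2003]
ee_rot: [[0.999, 0.044, 0.001], [0.044, -0.999, 0.0], [0.001, -0.0, -1.0]]
wrist_force: [2.5, 0.1, -0.3]
gripper_width: 0.236
```

{"name": "play_rows", "arguments": {
  "targets": [
    [[1,0.007,0.03,0,0],[1,0.011,0.046,-0.01,0],[1,0.011,0.046,-0.04,0],[1,0.011,0.046,-0.075,0],[1,0.011,0.046,-0.1,0]]
  ]
}}

```text
time_s: 25.97
tcp_pos: [0.5177, -0.0173, 0.098]
ee_rot: [[0.999, 0.045, -0.001], [0.045, -0.999, 0.0], [-0.001, -0.0, -1.0]]
wrist_force: [0.4, 0.0, -0.0]
gripper_width: 0.237
```

{"name": "play_rows", "arguments": {
  "targets": [
    [[1,0,0,-0.01,0],[1,0,0,-0.017,0],[1,0,0,-0.017,0],[0.55,0,0,-0.017,0],[0.55,0,0,-0.017,0]]
  ]
}}

```text
time_s: 26.38
tcp_pos: [0.52, -0.0177, 0.0841]
ee_rot: [[0.999, 0.044, 0.004], [0.044, -0.999, 0.001], [0.004, -0.0, -1.0]]
wrist_force: [-0.7, 0.1, -0.2]
gripper_width: 0.316
```

{"name": "play_rows", "arguments": {
  "targets": [
    [[0.55,0,0,0,0],[0.55,0,0,0,0],[0.55,0,0,0.03,0],[0.55,0,0,0.07,0],[0.55,0,0,0.11,0]]
  ]
}}

```text
time_s: 26.8
tcp_pos: [0.518, -0.0181, 0.1936]
ee_rot: [[0.999, 0.044, -0.002], [0.044, -0.999, -0.001], [-0.002, 0.001, -1.0]]
wrist_force: [1.2, 0.5, -0.4]
gripper_width: 0.448
```

{"name": "play_rows", "arguments": {
  "targets": [
    [[0.55,-0.01,0,0.04,-0.12],[0.55,-0.02,0,0.08,-0.24],[0.55,-0.02,0,0.12,-0.36],[0.55,-0.02,0.02,0.16,-0.48],[0.55,-0.02,0.04,0.18,-0.6]]
  ]
}}

```text
time_s: 27.22
tcp_pos: [0.499, 0.0215, 0.3783]
ee_rot: [[0.845, -0.534, 0.009], [-0.534, -0.845, 0.002], [0.007, -0.006, -1.0]]
wrist_force: [1.4, 0.3, 0.1]
gripper_width: 0.455
```

Run:
```python
from h import *
a=capture("top");cv2.imwrite("pics/t5.png",a);b=capture("side");crop(b,220,480,60,300,2.4,"s5.png");print(sense()["tcp_pos"])
```

```text
[0.50018558 0.02378557 0.37824875]
```

View pics/s5.png

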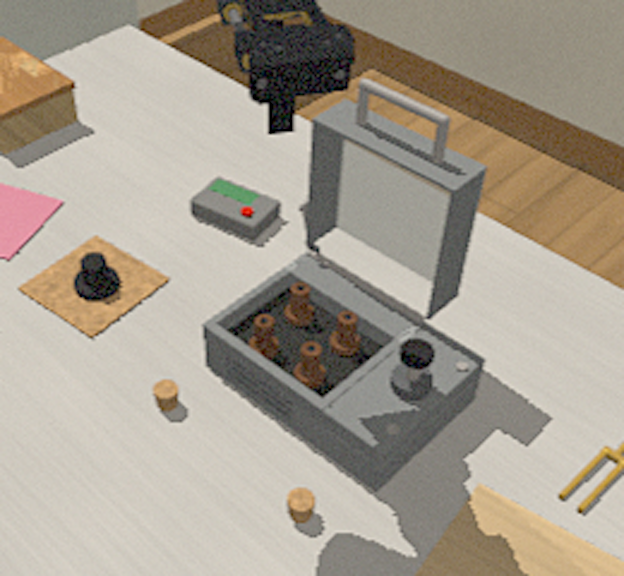

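All four seats are standing in the tray and the sole is on the mat. The hood is open with its bar centred at crop (403,105). Now turning to close it.

Run:
```python
from h import *
print(proj("side",[[.682,.0265,.301],[.679,.025,.301]]),"seen",403/2.4+220,105/2.4+60)
# top crop t3: bar ends (285,14),(410,12) /2.5+(190,90)
print(at("top",np.array([(287,15),(410,12)])/2.5+[190,90],.307))
```

```text
[[385.42413153 102.08904633]
 [385.11233375 102.78770458]] seen 387.9166666666667 103.75
[[ 0.67866917  0.07578421  0.307     ]
 [ 0.67962277 -0.03148125  0.307     ]]
```

{"name": "play_rows", "arguments": {
  "targets": [
    [[0.55,0.01,0,0,-0.12],[0.55,0.02,0,0,-0.24],[0.55,0.03,0,0,-0.36],[0.55,0.04,0,0,-0.48],[0.55,0.05,0,0,-0.6]]
  ]
}}

```text
time_s: 27.73
tcp_pos: [0.5485, 0.0218, 0.3716]
ee_rot: [[0.399, -0.917, -0.001], [-0.917, -0.399, -0.0], [-0.001, 0.001, -1.0]]
wrist_force: [0.4, -0.2, -1.0]
gripper_width: 0.451
```

{"name": "play_rows", "arguments": {
  "targets": [
    [[0.55,0.03,0,0,-0.12],[0.55,0.06,0,0,-0.24],[0.55,0.09,0,0,-0.37],[0.55,0.12,0,0,-0.37],[0.55,0.13,0,0,-0.37]]
  ]
}}

```text
time_s: 28.15
tcp_pos: [0.6812, 0.0218, 0.3689]
ee_rot: [[0.045, -0.999, -0.004], [-0.999, -0.045, -0.0], [0.0, 0.004, -1.0]]
wrist_force: [-0.2, 1.0, -0.8]
gripper_width: 0.451
```

{"name": "play_rows", "arguments": {
  "targets": [
    [[0.55,0.001,0,-0.02,0],[0.55,0.001,0,-0.04,0],[0.55,0.001,0,-0.06,0],[0.55,0.001,0,-0.07,0],[0.55,0.001,0,-0.07,0]]
  ]
}}

```text
time_s: 28.57
tcp_pos: [0.6781, 0.0218, 0.2985]
ee_rot: [[0.045, -0.999, -0.007], [-0.999, -0.045, -0.001], [0.001, 0.007, -1.0]]
wrist_force: [0.7, -0.6, -0.6]
gripper_width: 0.451
```

{"name": "play_rows", "arguments": {
  "targets": [
    [[1,0,0,0,0],[1,0,0,0,0],[1,0,0,0,0],[1,0,0,0,0],[1,0,0,0,0]]
  ]
}}

```text
time_s: 28.98
tcp_pos: [0.681, 0.0223, 0.3044]
ee_rot: [[0.045, -0.999, 0.006], [-0.999, -0.045, 0.001], [-0.0, -0.006, -1.0]]
wrist_force: [2.5, 0.4, 1.6]
gripper_width: 0.162
```

{"name": "play_rows", "arguments": {
  "targets": [
    [[1,-0.024,-0.001,0.002,0],[1,-0.048,-0.002,0.001,0],[1,-0.072,-0.003,-0.002,0],[1,-0.095,-0.004,-0.007,0],[1,-0.1175,-0.005,-0.0155,0]]
  ]
}}

```text
time_s: 29.4
tcp_pos: [0.5625, 0.0188, 0.2871]
ee_rot: [[0.045, -0.999, 0.005], [-0.999, -0.045, 0.004], [-0.004, -0.005, -1.0]]
wrist_force: [3.9, 5.7, -3.0]
gripper_width: 0.13
```

{"name": "play_rows", "arguments": {
  "targets": [
    [[1,-0.0215,-0.001,-0.0105,0],[1,-0.042,-0.002,-0.023,0],[1,-0.061,-0.003,-0.0375,0],[1,-0.0785,-0.0035,-0.054,0],[1,-0.094,-0.004,-0.072,0]]
  ]
}}

```text
time_s: 29.82
tcp_pos: [0.4704, 0.0162, 0.2152]
ee_rot: [[0.045, -0.999, 0.011], [-0.999, -0.045, 0.007], [-0.007, -0.011, -1.0]]
wrist_force: [9.6, 7.7, -8.7]
gripper_width: 0.128
```

{"name": "play_rows", "arguments": {
  "targets": [
    [[1,-0.0135,-0.0005,-0.0195,0],[1,-0.025,-0.001,-0.041,0],[1,-0.034,-0.0015,-0.063,0],[1,-0.041,-0.002,-0.086,0],[1,-0.045,-0.002,-0.107,0]]
  ]
}}

```text
time_s: 30.23
tcp_pos: [0.4291, 0.0148, 0.11]
ee_rot: [[0.047, -0.999, 0.016], [-0.999, -0.047, 0.007], [-0.006, -0.017, -1.0]]
wrist_force: [-3.0, -0.1, 54.6]
gripper_width: 0.128
```

{"name": "play_rows", "arguments": {
  "targets": [
    [[1,0,0,0.004,0],[0.55,0,0,0.006,0],[0.55,0,0,0.006,0],[0.55,0,0,0.006,0],[0.55,0,0,0.006,0]]
  ]
}}

```text
time_s: 30.65
tcp_pos: [0.4223, 0.0109, 0.1139]
ee_rot: [[0.045, -0.999, -0.002], [-0.999, -0.045, -0.0], [0.0, 0.002, -1.0]]
wrist_force: [-0.3, -0.4, 0.5]
gripper_width: 0.344
```

{"name": "play_rows", "arguments": {
  "targets": [
    [[0.55,0,0,0.006,0],[0.55,0,0,0.03,0],[0.55,0,0,0.06,0],[0.55,0,0,0.1,0],[0.55,-0.03,0.04,0.12,0]]
  ]
}}

```text
time_s: 31.07
tcp_pos: [0.4038, 0.0401, 0.2343]
ee_rot: [[0.038, -0.999, 0.008], [-0.999, -0.038, 0.0], [-0.0, -0.008, -1.0]]
wrist_force: [1.2, 1.8, 0.7]
gripper_width: 0.448
```

{"name": "play_rows", "arguments": {
  "targets": [
    [[1,-0.01,0.04,0.02,0.12],[1,-0.02,0.08,0.02,0.24],[1,-0.02,0.12,0.02,0.36],[1,-0.02,0.16,0.02,0.48],[1,-0.02,0.18,0.02,0.6]]
  ]
}}

```text
time_s: 31.48
tcp_pos: [0.3794, 0.2252, 0.2501]
ee_rot: [[0.608, -0.794, 0.001], [-0.794, -0.608, 0.001], [-0.0, -0.001, -1.0]]
wrist_force: [0.2, 0.2, -0.4]
gripper_width: 0.152
```

Run:
```python
from h import *
a=capture("top");b=capture("side");cv2.imwrite("pics/t6.png",a)
A=cv2.resize(a[100:235,195:395],None,fx=2.2,fy=2.2,interpolation=3);B=cv2.resize(b[140:280,220:440],None,fx=2.2,fy=2.2,interpolation=3)
o=np.zeros((308+297,484,3),np.uint8);o[:297,:440]=A;o[297:605]=B
o=np.clip((o/255.)**.6*255,0,255).astype(np.uint8)[:600];cv2.imwrite("pics/c6.png",o);print(sense()["tcp_pos"])
```

```text
[0.37951523 0.22444017 0.24936722]
```

View pics/c6.png

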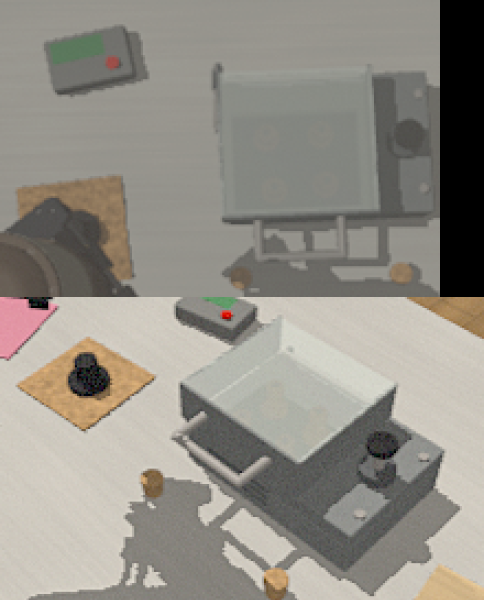

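Hood looks shut, with its bar at crop (258,258)-(345,255), four seats visible through the clear top, and the sole on the mat. I'll compare it numerically with the start picture.

Run:
```python
from h import *
for n,f,(x0,x1,y0,y1) in(("top","top0",(290,372,200,222)),("side","side0",(295,350,185,230))):
    g=lambda i:cv2.cvtColor(i[y0:y1,x0:x1],cv2.COLOR_BGR2GRAY).astype(np.float32)
    print(n,cv2.phaseCorrelate(g(cv2.imread(f"pics/{f}.png")),g(capture(n)),cv2.createHanningWindow((x1-x0,y1-y0),cv2.CV_32F)))
```

```text
top ((0.22808215439213342, 0.13629403594067568), 0.6509808279849865)
side ((-0.03542976118434993, 0.43311726181527277), 1.0074198037606699)
```

Shut: the shift is under 0.5 px, and downward in the side view. Next is the plunger at about (0.570,-0.115), jaws closed.

{"name": "play_rows", "arguments": {
  "targets": [
    [[1,0.02,-0.035,0,0],[1,0.04,-0.07,0,0],[1,0.06,-0.105,0,0],[1,0.08,-0.14,0,0],[1,0.1,-0.175,0,0]]
  ]
}}

```text
time_s: 32.1
tcp_pos: [0.4796, 0.0439, 0.2497]
ee_rot: [[0.599, -0.8, -0.0], [-0.8, -0.599, -0.0], [-0.0, 0.0, -1.0]]
wrist_force: [0.8, 0.2, -0.1]
gripper_width: 0.005
```

{"name": "play_rows", "arguments": {
  "targets": [
    [[1,0.02,-0.035,0,0],[1,0.04,-0.07,0,0],[1,0.06,-0.105,0,0],[1,0.08,-0.14,0,0],[1,0.091,-0.165,-0.02,0]]
  ]
}}

```text
time_s: 32.52
tcp_pos: [0.5735, -0.1226, 0.2331]
ee_rot: [[0.598, -0.801, 0.008], [-0.801, -0.598, -0.002], [0.006, -0.005, -1.0]]
wrist_force: [1.1, 0.4, 0.3]
gripper_width: 0.008
```

{"name": "play_rows", "arguments": {
  "targets": [
    [[1,0,0,-0.03,0],[1,0,0,-0.055,0],[1,0,0,-0.075,0],[1,0,0,-0.075,0],[1,0,0,-0.075,0]]
  ]
}}

```text
time_s: 32.93
tcp_pos: [0.5697, -0.1191, 0.154]
ee_rot: [[0.6, -0.8, -0.003], [-0.8, -0.6, -0.001], [-0.001, 0.003, -1.0]]
wrist_force: [1.0, -0.7, -0.2]
gripper_width: 0.004
```

{"name": "play_rows", "arguments": {
  "targets": [
    [[1,0,0.003,-0.01,0],[1,0,0.003,-0.018,0],[1,0,0.003,-0.024,0],[1,0,0.003,-0.028,0],[1,0,0.003,-0.028,0]]
  ]
}}

```text
time_s: 33.35
tcp_pos: [0.5726, -0.115, 0.1294]
ee_rot: [[0.603, -0.798, 0.005], [-0.798, -0.603, -0.001], [0.004, -0.003, -1.0]]
wrist_force: [-0.9, -0.1, 10.3]
gripper_width: 0.001
```

{"name": "play_rows", "arguments": {
  "targets": [
    [[1,0,0,-0.002,0],[1,0,0,-0.004,0],[1,0,0,-0.004,0],[1,0,0,-0.004,0]]
  ]
}}

```text
time_s: 33.68
tcp_pos: [0.5727, -0.115, 0.1292]
ee_rot: [[0.603, -0.797, 0.006], [-0.797, -0.603, -0.002], [0.006, -0.004, -1.0]]
wrist_force: [-6.5, 1.9, 27.1]
gripper_width: 0.007
```

The stop is reached: force climbs to 27 N with no further travel. Letting it up.

{"name": "play_rows", "arguments": {
  "targets": [
    [[1,0,0,0.015,0],[1,0,0,0.035,0],[1,0,0,0.07,0],[1,0,0,0.11,0],[1,-0.01,0,0.14,0]]
  ]
}}

```text
time_s: 34.1
tcp_pos: [0.5623, -0.1147, 0.2653]
ee_rot: [[0.602, -0.799, 0.004], [-0.799, -0.602, -0.001], [0.003, -0.002, -1.0]]
wrist_force: [0.9, -0.4, -0.2]
gripper_width: 0.008
```

{"name": "play_rows", "arguments": {
  "targets": [
    [[1,-0.035,-0.02,0,0],[1,-0.07,-0.04,0,0],[1,-0.1,-0.06,0,0],[1,-0.13,-0.09,0,0],[1,-0.16,-0.12,0,0]]
  ]
}}

```text
time_s: 34.52
tcp_pos: [0.4003, -0.2339, 0.2627]
ee_rot: [[0.603, -0.798, 0.001], [-0.798, -0.603, 0.0], [0.001, -0.001, -1.0]]
wrist_force: [0.5, -1.3, 0.1]
gripper_width: 0.007
```

{"name": "play_rows", "arguments": {
  "targets": [
    [[1,0,-0.04,0,0],[1,0,-0.08,0,0],[1,0,-0.1,0,0],[1,0,-0.1,0,0],[1,0,-0.1,0,0]]
  ]
}}

```text
time_s: 34.93
tcp_pos: [0.4015, -0.3344, 0.2619]
ee_rot: [[0.599, -0.801, -0.001], [-0.801, -0.599, 0.001], [-0.001, -0.0, -1.0]]
wrist_force: [-0.0, 1.0, 0.3]
gripper_width: -0.0
```

Run:
```python
from h import *
a=capture("top");b=capture("side");cv2.imwrite("pics/t7.png",a)
A=cv2.resize(a[100:235,195:395],None,fx=2.2,fy=2.2,interpolation=3);B=cv2.resize(b[140:280,220:440],None,fx=2.2,fy=2.2,interpolation=3)
o=np.zeros((308+297,484,3),np.uint8);o[:297,:440]=A;o[297:605]=B
o=np.clip((o/255.)**.6*255,0,255).astype(np.uint8)[:600];cv2.imwrite("pics/c7.png",o);s=sense();print(s["tcp_pos"],s["wrist_force"])
```

```text
[ 0.4018218  -0.33316488  0.26222182] [0.25753539 0.30802644 0.44285545]
```

View pics/c7.png

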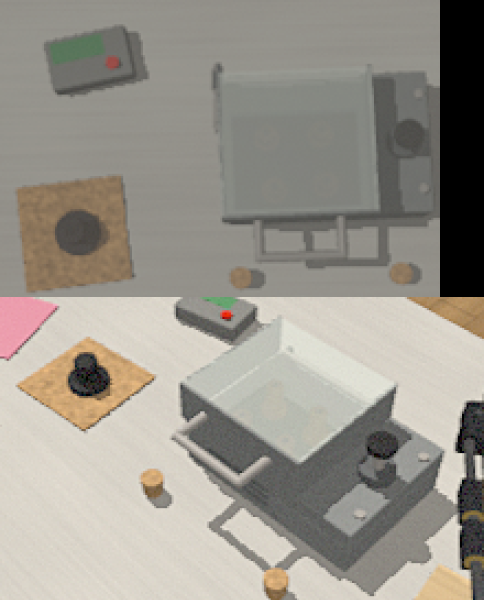

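The final view shows the sole on the mat at (78,231), near its centre. The hood is shut over the four seats, the plunger is up at (410,135), and tuner and corks are in place. Handing in.

```bash
python3 -c "
from station import *
print(finish_job())"
```

```text
the job is handed in; nothing more can be done
None
```

I did every step in order and handed the job in at about 35 s of robot time. `finish_job` gives no verdict, so the result rests on my own checks.

- **Hood open:** I lifted it by the bar all the way to its stop and let go. It stayed open with the gripper clear.
- **Sole and seats:** The sole lies near the middle of the cork mat. All four reed seats stand in the tray and show through the shut hood's clear top.
- **Hood shut:** Compared with the start pictures, the bar is back to within 0.5 px. The wrist force reached about 55 N upward as the hood met its stop, so I let go. That is under the 120 N wrist limit, and I don't think it counts towards the 40 N limit on the arm or gripper body.
- **Plunger:** I pressed until the force rose to 27 N with no more travel, which is the stop. The last pictures show it up again.
- **Left alone:** The tuner and both corks look unmoved in the last pictures. The fork and the purple look-alike were last seen in place in the pictures taken while moving the seats, and I did not check them again at the end.

No check failed or disagreed. I saw no knocked part and no slackened grip.

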